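# Weigh a sample canister on the sprung hook scale and mark its weight

### The arm

A 6-joint arm with a two-finger parallel gripper is mounted at the origin on the work surface. World frame = base frame: x ahead of the robot, y to its left, z up, the work surface at z = 0. Lengths are in m, angles in rad, forces in N, time in s.
With the tool pointing down it reaches from about 0.325 to 0.9 m from the base axis. Payload 6.1 kg.
Tool frame: the origin (TCP) lies on the centre line of the jaws, within the pads' length; the fingertips stand 8 mm ahead of it and the grasp point (between the pads) lies 11 mm behind it; x points along the fingers, z is the direction in which the jaws open and shut, and the axes are right-handed (so a half turn about x gives the same grasp; the last joint's range is limited). The gripper opens to 87 mm and grips with 3 to 60 N. Pads are 19 mm wide; open, the fingers measure 117 mm over their backs; the gripper's body (75 mm by 190 mm) begins 51 mm behind the grasp point.
Start: joints at [1.02, 0.22, 1.526, -0, 1.395, -0.126], TCP at [0.258, 0.569, 0.231] pointing down, gripper open.
Joint ranges: [-2.98, 2.98], [-0.91, 2.08], [0.09, 2.57], [-1.24, 4.39], [0.2, 2.65], [-2.68, 2.68]. Speed limits (rad/s): [2.57, 2.57, 3.01, 3.14, 3.14, 3.14].

### API

Orientations are given as a unit quaternion [x, y, z, w].
In Python, from workcell import readout, cams, hand_in gives the robot as it stands.
- The arm moves only by the tool move_arm, never from a script. Its argument "commands" is one flat list of numbers, 7 for each row, row after row: the shift along the world's x, y, z each as a share of 40 mm, from -1 to 1, then the turn, a rotation vector about the world's x, y, z each as a share of 8 degrees, from -1 to 1, then the gripper's target within -1 to 1 (shut at 1, half-way at 0, fully open at -1). In form: [tx, ty, tz, wx, wy, wz, claw, tx, ty, tz, wx, wy, wz, claw, ...]. A call has 1 to 12 rows; each row shifts and turns the commanded pose from where the row before left it; what a row does not reach is not made up. A row lasts 1/10 s, in which the tool goes at most 50 mm and 8.59 degrees, less where a joint would pass 70% of its speed; a pose out of reach is approached as far as the arm can. A call with a number of a shift or a turn outside -1 to 1 is refused whole. A call with a gripper value outside its range is refused whole. The fingers move at their own pace and stop on an object; "newtons" is the grip in N (left out, the last holds). Time passes only in rows, so rows that do not move let the fingers close. It gives the time, the measured TCP pose, the force and the opening at its end, in the units of the state.
- readout.state(): the state, without advancing time (a new reading comes with each control period).
- cams.read_camera(name): name is "side" or "top" or "wrist"; returns a dict with "img" (480x640x3 uint8, red, green, blue), "fx", "fy", "cx", "cy" (pixels), "dist_coeffs" ([k1, k2, p1, p2, k3] as OpenCV has them; the pictures are not rectified), "rvec" (rotation vector, rad) and "tvec" (3), from world to camera coordinates, as OpenCV has them. Camera axes: x right, y down, z forward; pixel columns grow to the right and rows downward; lengths in m; the calibration is good to about 2 mm. A picture is of the moment at which its call begins. There is no depth.
- hand_in(): hands the job in, once; it reports no verdict.
Trained networks look in a picture, given as the dict that the camera call returned (one of the last four; its "shot" number tells which), for a name from the list of things; names that differ only in an ending like _2 or _b are one class to them, and where a whole thing is asked for, a point or a joint stands for the part that bears it (a point fixed in the world has none). Each returns a list of dicts, best first, with "confidence" (0 to 1); they miss things now and then, are a little off and sometimes report something else, mostly with a low value. They report only what shows in the picture. A call takes as long as a camera call.
- cams.look_for(target, picture): "location" ([column, row] in pixels, amid what is visible of it).
- cams.masks_of(target, picture): "pixels" (480x640 bool, what is visible of it) and "location" ([column, row] in pixels, amid what is visible of it).
The state is a dict: "t": time; "qpos": joint angles; "joint_vel": joint speeds; "joint_torque": joint torques, N m; "tool_pos": TCP position; "tcp_rot": TCP orientation; "contact_force": force on the tool from outside, world axes, zero at the start; "wrist_torque": the same for the moment, N m; "opening": finger opening in m.
Only numpy, scipy, OpenCV 4.12 (cv2) and the standard library are available. Lean on these libraries where they do the work, as an engineer would, in place of code of your own. Each camera call takes 0.05 s, during which the arm holds its last target. There are 200 camera calls.

### The job

Weigh the sample canister with the red lid: hang it by its bail on the hook of the sprung scale, easing it down so that the spring never runs to its stop, let go and let it settle. While it hangs there at rest, slide the yellow marker level with the red pointer and let go of it, then lift the canister off and stand it gently upright in the green tray. Touch the marker only while the canister is hanging, and leave the blue-lidded and white-lidded canisters where they stand.

Things in the scene. Friction and masses are not known exactly. Their poses are not given: they have to be found in the camera images.
- red_mid (a point): Centre (on the axis, 75 mm above the underside) of the red-lidded canister to weigh: aluminium drum 62 mm across with a red band, red lid 65 mm across (top 85 mm above the underside), stiff steel bail over it, 151 mm tall in all. z up, y along the bail's bar. Weight unknown, 0.33 to 0.6 kg; centre of mass on the axis, about 55 mm up.
- red_bail (a point): Middle of the underside of the red bail's bar, 143 mm above the canister's underside; axes as red_mid. The 8 mm bar along y peaks in the middle. It joins two flat legs, 16 mm wide (x), 6 mm thick, at y = -25 and +25 mm (56 mm over their outsides), 82 to 142 mm above the underside; window between: 44 mm wide, 58 mm high.
- red_canister: The red-lidded canister itself; origin at the centre of its underside, axes as red_mid.
- blue_mid (a point): Centre (75 mm above the underside) of a canister of the same make with a blue lid and band; bystander. Same axes and sizes.
- white_mid (a point): Centre (75 mm above the underside) of a canister of the same make with a white lid and band; bystander. Same axes and sizes.
- scale: Fixed frame of the sprung hook scale: white column 36 mm square, 292 mm tall; origin at its foot, on its axis. Hook arm on its -x side, roughly towards the robot. Base 18 mm high covers x -55 to 95, y -75 to 75 mm. On the -y side two grey brackets hold the marker's upright 8 mm steel rod at y = -92 mm, from 83 to 232 mm height.
- hook: Blue carriage (front at x = -43 mm) with a 9 mm round steel hook arm along the scale's -x at y = 0. A spring (140 N/m: 7 mm per 100 g; bobs about a second) lets it sink straight down to a stop 75 mm below its unloaded place; over 68 mm counts as run to the stop. Origin at the scale's when unloaded, axes as the scale.
- hook_seat (a point): Middle of the top of the hook's 18 mm long seat, at x = -130 mm, y = 0 of the scale, 220 mm above the bench unloaded; sinks with the load. Axes as the scale. The upturned tip (x = -152 mm) tops out 16 mm above it, the arm behind (from x = -106 mm) 14 mm. The bail goes on from the tip's side: tip through the window, bar along the scale's y, then down.
- pointer (a point): End of the red pointer blade carried by the hook carriage, sticking out to the scale's -y at x = -22 mm, y = -83 mm; 200 mm above the bench while unloaded, sinks with the hook.
- marker_line (a point): Tip of the yellow marker's index blade (3 mm thick), just beside the pointer's end at x = -22 mm, y = -88 mm of the scale; to be brought to the pointer's height. Highest position 200 mm above the bench, lowest 120 mm; it starts in the top 12 mm.
- marker_fin (a point): Grip point on the marker's upright yellow fin: 10 mm thick along the scale's x, 34 mm long along its y, 56 mm tall, its top 16 mm above this point; the point lies 36 mm above the marker line, at x = 0, y = -147 mm of the scale. Pinch it across x, or push it.
- marker: The sliding marker on the steel rod (black runner, yellow blade and fin); it slides straight up and down with about 3 N of friction and stays where it is left. Origin at the scale's origin when in its highest position; axes as the scale.
- tray: Green open tray, 170 mm square, 30 mm high, walls and floor 5 mm thick, fixed to the bench; origin at the centre of its underside. The canister is to stand on its floor, anywhere within the walls.

How it is judged:
On the way, in this order (a step that is already met when the one before it is completed fails the run):
1. the red canister hangs from the hook by its bail, let go, and has settled (distance between red_bail and hook_seat below 0.015 m and contact force between red_canister and hook above 2 N and contact force between the fingers and red_canister below 0.05 N and linear speed of red_canister below 0.03 m/s and linear speed of hook below 0.015 m/s), for 0.4 s.
2. while it hangs, the marker has been set level with the pointer (within 4 mm) and let go (distance between red_bail and hook_seat below 0.015 m and contact force between red_canister and hook above 2 N and contact force between the fingers and red_canister below 0.05 N and contact force between anything else and marker below 0.05 N and linear speed of hook below 0.015 m/s and z of marker_line in the frame of pointer between -0.004 and 0.004 m), for 0.4 s.
3. the canister is lifted off the hook in the gripper (contact force between red_canister and hook below 0.05 N and contact force between the fingers and red_canister above 1 N and distance between red_bail and hook_seat above 0.05 m), for 0.1 s.
At the end, for the whole second after the job is handed in: The red-lidded canister stands upright (within 0.1 rad) and at rest on the floor of the green tray, within its walls, released; the hook is empty and back up (within 5 mm), and the marker is still down where it was set (at least 15 mm below its top position) (x of red_mid in the frame of tray between -0.06 and 0.06 m and y of red_mid in the frame of tray between -0.06 and 0.06 m and z of red_mid in the frame of tray between 0.074 and 0.086 m and angle between red_mid's own z axis and vertical below 0.1 rad and linear speed of red_canister below 0.02 m/s and contact force between the fingers and red_canister below 0.05 N and height (world z) of hook_seat above 0.215 m and height (world z) of marker_line below 0.185 m); the robot touches nothing.
It fails at once if a blue-lidded or white-lidded canister was moved more than 20 mm (distance of any of blue_mid, white_mid from where it was at the start of the episode above 0.02 m).
It fails at once if the spring ran to its stop (hook more than 68 mm down) (height (world z) of hook_seat below 0.152 m).
It fails at once if the marker was touched while the canister was not hanging on the hook (contact force between anything else and marker above 0.5 N and distance between red_bail and hook_seat above 0.03 m).
It fails at once if the red canister was let fall (over 0.5 m/s out of the fingers) or tipped over ((contact force between the fingers and red_canister below 0.05 N and linear speed of red_canister above 0.5 m/s) or angle between red_mid's own z axis and vertical above 0.8 rad).
It also fails if it takes over 72 s, if anything falls off the work surface, if the arm or the gripper's body presses on something with over 40 N, if the wrist force passes 120 N, or if a joint passes its speed limit or range.

## Working session

There is one attempt and no reset: what is moved stays moved. The work goes in short steps, Python scripts to look and compute and a tool call to move; the robot and the scene stay as the last step left them, time stands still between calls to the robot, and variables do not carry over. Pictures are saved under pics/ and viewed, about 8 in all and at most 12, crops included, and the job is handed in when it is done.

Besides the shell and the picture viewer there is one more tool, called after "Call:" by a JSON object that holds its "fn" and its "kwargs". move_arm: Moves the arm, as the interface text tells. Its arguments: {"type":"object","properties":{"commands":{"type":"array"},"newtons":{"type":"number"}},"required":["commands"]}

```bash
mkdir -p pics
cat > h.py <<'E'
import numpy as np, cv2
from workcell import readout, cams, hand_in
def K(p): return np.array([[p['fx'],0,p['cx']],[0,p['fy'],p['cy']],[0,0,1.]])
def ray(p,uv):
    n=cv2.undistortPoints(np.array([[uv]],float),K(p),np.array(p['dist_coeffs'],float))[0,0]
    R=cv2.Rodrigues(np.array(p['rvec'],float))[0]; t=np.array(p['tvec'],float).ravel()
    return -R.T@t, R.T@np.array([n[0],n[1],1.])
def atz(p,uv,z):
    c,d=ray(p,uv); return c+d*(z-c[2])/d[2]
def tri(obs):
    A=np.zeros((3,3));b=np.zeros(3);L=[]
    for p,uv in obs:
        c,d=ray(p,uv);d=d/np.linalg.norm(d);P=np.eye(3)-np.outer(d,d);A+=P;b+=P@c;L.append((c,P))
    x=np.linalg.solve(A,b); return x,[round(float(np.linalg.norm(P@(x-c))),4) for c,P in L]
def proj(p,X):
    return cv2.projectPoints(np.array(X,float).reshape(-1,3),np.array(p['rvec'],float),np.array(p['tvec'],float),K(p),np.array(p['dist_coeffs'],float))[0].reshape(-1,2)
def save(p,n): cv2.imwrite('pics/'+n,p['img'][:,:,::-1])
E
python3 - <<'E'
from h import *
np.set_printoptions(precision=4,suppress=True)
s=readout.state();print(s['t'],s['tool_pos'],s['tcp_rot'])
P={n:cams.read_camera(n) for n in('side','top','wrist')}
cv2.imwrite('pics/a.png',cv2.resize(np.vstack([np.hstack([P['side']['img'],P['top']['img']]),np.hstack([P['wrist']['img'],P['wrist']['img']*0])])[:,:,::-1],(800,600),interpolation=cv2.INTER_AREA))
for n,p in P.items(): print(n,ray(p,(320,240)))
for t in ['red_mid','red_bail','blue_mid','white_mid','scale','hook','hook_seat','pointer','marker_line','marker_fin','tray']:
    o=[]
    for n in('side','top'):
        r=cams.look_for(t,P[n])
        if r: o.append((P[n],r[0]['location'])); print(t,n,[(np.round(q['location'],1).tolist(),round(q['confidence'],2)) for q in r[:2]])
    if len(o)==2: print('  ->',*tri(o))
E
```

```text
0.0 [0.2573 0.5689 0.2294] [-0.3836  0.5948  0.3831  0.5935]
side (array([-0.0821, -0.7711,  0.81  ]), array([ 0.5006,  0.6749, -0.5424]))
top (array([0.4176, 0.0007, 1.2705]), array([ 0.0767,  0.0318, -0.9967]))
wrist (array([0.1866, 0.6013, 0.383 ]), array([ 0.2468, -0.0988, -0.9643]))
red_mid side [([226.5, 218.6], 0.64)]
red_mid top [([163.8, 273.6], 0.88)]
  -> [0.4423 0.3931 0.0735] [0.0026, 0.0026]
red_bail side [([223.5, 218.2], 0.74), ([292.9, 234.9], 0.65)]
red_bail top [([162.7, 270.8], 0.87)]
  -> [0.4432 0.4    0.0708] [0.0039, 0.0039]
blue_mid side [([236.6, 258.3], 0.98)]
blue_mid top [([237.9, 293.5], 0.55), ([234.8, 221.8], 0.15)]
  -> [0.3907 0.2315 0.0472] [0.0015, 0.0015]
white_mid side [([289.8, 237.3], 0.82), ([409.0, 250.6], 0.43)]
white_mid top [([235.8, 222.3], 0.75)]
  -> [0.5572 0.2341 0.0505] [0.0009, 0.0009]
scale side [([375.9, 261.6], 0.94), ([407.5, 250.7], 0.47)]
scale top [([356.8, 190.6], 0.65)]
  -> [ 0.6189 -0.0481  0.105 ] [0.0041, 0.0041]
hook side [([360.4, 222.2], 0.83)]
hook top [([349.3, 197.6], 0.6)]
  -> [ 0.5835 -0.0264  0.2181] [0.0011, 0.0011]
hook_seat side [([358.2, 224.7], 0.58), ([223.8, 217.4], 0.5)]
hook_seat top [([346.9, 197.1], 0.69)]
  -> [ 0.5847 -0.0208  0.2084] [0.0007, 0.0007]
pointer side [([364.7, 225.1], 0.6)]
pointer top [([350.8, 199.2], 0.62)]
  -> [ 0.5851 -0.0326  0.2123] [0.0062, 0.0062]
marker_line side [([358.5, 221.8], 0.74), ([288.7, 235.6], 0.64)]
marker_line top [([419.1, 189.5], 0.85)]
  -> [ 0.546  -0.1281  0.2921] [0.0442, 0.0442]
marker_fin side [([408.0, 254.8], 0.92)]
marker_fin top [([415.4, 194.8], 0.56)]
  -> [ 0.5941 -0.1652  0.2001] [0.0074, 0.0074]
tray side [([430.3, 389.9], 0.72)]
tray top [([488.5, 239.3], 0.94)]
  -> [ 0.5093 -0.3585  0.0079] [0.0005, 0.0005]
```

View pics/a.png

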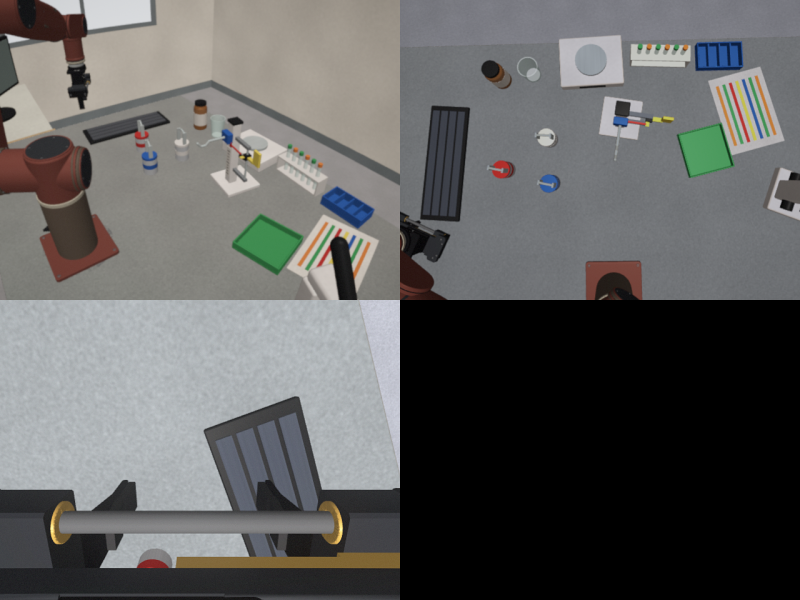

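The overview shows the red canister at top-image (162,270), blue (238,293), white (235,222), the scale around (350,195) and the tray at (488,239). I need a closer look for yaw angles.

Run:
```python
from h import *
p=cams.read_camera('top');q=cams.read_camera('side')
a=cv2.resize(p['img'][160:320,140:300],None,fx=2.5,fy=2.5,interpolation=cv2.INTER_CUBIC)
b=cv2.resize(p['img'][140:240,300:460],None,fx=2.5,fy=2.5,interpolation=cv2.INTER_CUBIC)
c=cv2.resize(q['img'][180:320,300:460],None,fx=2.5,fy=2.5,interpolation=cv2.INTER_CUBIC)
out=np.zeros((600,800,3),np.uint8);out[:400,:400]=a;out[:250,400:]=b;out[250:600,400:]=c
cv2.imwrite('pics/b.png',out[:,:,::-1])
for t in['scale','red_canister','blue_mid','white_mid','tray','hook','marker']:
    for n,im in(('top',p),('side',q)):
        r=cams.masks_of(t,im)
        if r:
            m=r[0]['pixels'].astype(np.uint8);x=cv2.minAreaRect(cv2.findNonZero(m));ys,xs=np.nonzero(m)
            print(t,n,round(r[0]['confidence'],2),'n',m.sum(),'box',xs.min(),xs.max(),ys.min(),ys.max(),cv2.boxPoints(x).round(1).tolist() if t in('scale','tray') else '')
```

```text
scale top 0.68 n 4517 box 319 437 156 257 [[290.6000061035156, 181.89999389648438], [385.70001220703125, 116.0], [438.0, 191.5], [343.0, 257.3999938964844]]
scale side 0.9 n 5278 box 314 418 187 315 [[303.0, 222.89999389648438], [381.3999938964844, 180.0], [439.0, 285.29998779296875], [360.6000061035156, 328.20001220703125]]
red_canister top 0.64 n 953 box 139 184 257 285 
red_canister side 0.58 n 786 box 215 237 192 244 
blue_mid top 0.82 n 842 box 219 256 279 308 
blue_mid side 0.79 n 1079 box 227 253 223 280 
white_mid top 0.91 n 809 box 215 252 206 235 
white_mid side 0.84 n 975 box 279 301 204 257 
tray top 0.92 n 5577 box 443 535 197 284 [[441.29998779296875, 215.0], [516.4000244140625, 194.8000030517578], [535.7999877929688, 266.79998779296875], [460.6000061035156, 287.0]]
tray side 0.95 n 6356 box 371 485 341 439 [[367.5, 394.0], [409.8999938964844, 328.3999938964844], [488.20001220703125, 379.0], [445.70001220703125, 444.6000061035156]]
hook top 0.62 n 550 box 341 391 186 256 
hook side 0.63 n 504 box 316 383 207 244 
marker top 0.57 n 384 box 392 437 187 202 
marker side 0.68 n 566 box 384 418 239 267
```

View pics/b.png

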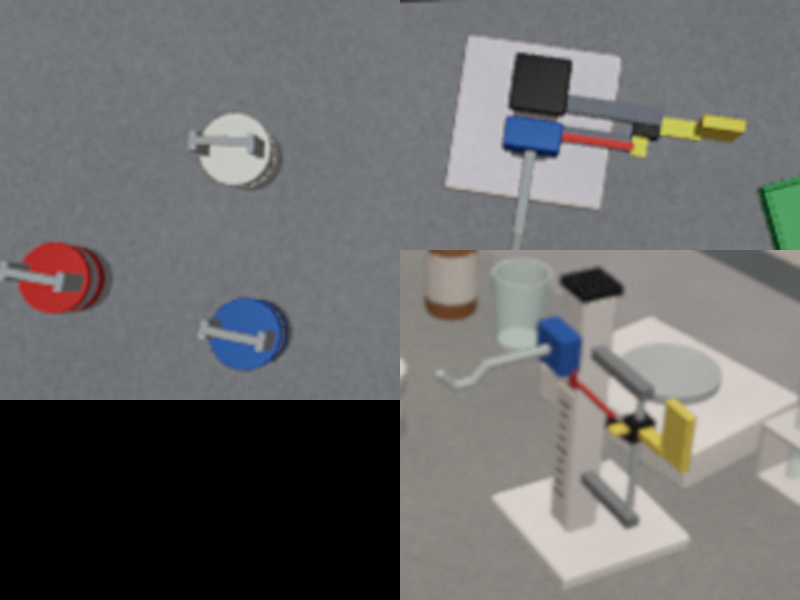

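```bash
cat > fit.py <<'E'
from h import *
from scipy.optimize import least_squares
np.set_printoptions(precision=4,suppress=True)
p=cams.read_camera('top');q=cams.read_camera('side')
T=lambda u,v:(300+(u-400)/2.5,140+v/2.5); S=lambda u,v:(300+(u-400)/2.5,180+(v-250)/2.5); A=lambda u,v:(140+u/2.5,160+v/2.5)
F=[(p,T(468,37),(.095,.075,.018)),(p,T(621,56),(.095,-.075,.018)),(p,T(600,207),(-.055,-.075,.018)),(p,T(446,187),(-.055,.075,.018)),
(p,T(541,84),(0,0,.292)),(p,T(516,247),(-.152,0,.236)),(q,S(493,498),(-.055,.075,.018)),(q,S(566,575),(-.055,-.075,.018)),(q,S(688,535),(.095,-.075,.018)),(q,S(591,284),(0,0,.292)),(q,S(439,373),(-.152,0,.236))]
def X(s,l): c,n=np.cos(s[2]),np.sin(s[2]);return np.array([s[0]+c*l[0]-n*l[1],s[1]+n*l[0]+c*l[1],l[2]])
f=lambda s:np.concatenate([proj(k,X(s,l))[0]-uv for k,uv,l in F])
r=least_squares(f,[.63,-.02,0]);s=r.x;print('scale',s,r.fun.reshape(-1,2).round(1).tolist())
for n,l in dict(seat=(-.13,0,.22),tip=(-.152,0,.236),fin=(0,-.147,.236),ptr=(-.022,-.083,.2)).items(): print(n,X(s,l))
print('lids red',atz(p,A(55,277),.085),'blue',atz(p,A(246,334),.085),'white',atz(p,A(235,150),.085))
for n,a,b in(('red',(3,268),(75,281)),('blue',(205,330),(267,341)),('white',(192,142),(261,144))):
    u=atz(p,A(*a),.145);v=atz(p,A(*b),.145);d=u-v;print(n,(u+v)/2,np.linalg.norm(d),'yaw of y axis-90',np.degrees(np.arctan2(-d[0],d[1])))
r=cams.masks_of('tray',p)[0]['pixels'].astype(np.uint8)
b=cv2.approxPolyDP(cv2.convexHull(cv2.findNonZero(r)),8,True)[:,0]
print('tray',[atz(p,x,.03) for x in b])
E
python3 fit.py
```

```text
scale [ 0.6211 -0.0383 -0.1605] [[-0.3, -3.3], [0.5, -2.4], [0.6, -1.1], [-0.5, -1.9], [0.0, -2.7], [-1.7, 14.1], [-0.5, -1.8], [0.3, 1.4], [2.4, -0.3], [1.5, -2.3], [1.5, -1.3]]
seat [ 0.4928 -0.0175  0.22  ]
tip [ 0.4711 -0.014   0.236 ]
fin [ 0.5976 -0.1834  0.236 ]
ptr [ 0.5861 -0.1167  0.2   ]
lids red [0.4462 0.3949 0.085 ] blue [0.3925 0.2225 0.085 ] white [0.5578 0.2321 0.085 ]
red [0.4471 0.3888 0.145 ] 0.06336965263515941 yaw of y axis-90 -11.056009102524568
blue [0.3927 0.2198 0.145 ] 0.053698251307485505 yaw of y axis-90 -10.849097238353885
white [0.5569 0.2277 0.145 ] 0.05958454854173754 yaw of y axis-90 -2.8157534311019417
tray [array([ 0.4457, -0.456 ,  0.03  ]), array([ 0.4049, -0.2887,  0.03  ]), array([ 0.564 , -0.2486,  0.03  ]), array([ 0.6055, -0.4133,  0.03  ])]
```

```bash
sed -i 's/(p,T(516,247),/(p,(345.5,255.5),/' fit.py; python3 fit.py
python3 - <<'E'
from h import *
from scipy.spatial.transform import Rotation as R
s=readout.state();print(s['t'],s['tool_pos'],R.from_quat(s['tcp_rot']).as_matrix().round(3))
E
```

```text
scale [ 0.6164 -0.0385 -0.1519] [[-0.6, -1.1], [0.4, -0.8], [0.9, 0.6], [-0.2, 0.3], [0.2, -0.2], [-0.0, -0.1], [-2.0, -1.0], [-0.8, 2.2], [1.1, 0.2], [0.0, -1.7], [0.1, -0.3]]
seat [ 0.4879 -0.0188  0.22  ]
tip [ 0.4662 -0.0155  0.236 ]
fin [ 0.5942 -0.1838  0.236 ]
ptr [ 0.5821 -0.1172  0.2   ]
lids red [0.4462 0.3949 0.085 ] blue [0.3925 0.2225 0.085 ] white [0.5578 0.2321 0.085 ]
red [0.4471 0.3888 0.145 ] 0.06336965263515941 yaw of y axis-90 -11.056009102524568
blue [0.3927 0.2198 0.145 ] 0.053698251307485505 yaw of y axis-90 -10.849097238353885
white [0.5569 0.2277 0.145 ] 0.05958454854173754 yaw of y axis-90 -2.8157534311019417
tray [array([ 0.4435, -0.4536,  0.03  ]), array([ 0.4072, -0.2865,  0.03  ]), array([ 0.5616, -0.2485,  0.03  ]), array([ 0.6031, -0.4155,  0.03  ])]
2.35 [0.25756947 0.56945135 0.23055264] [[-0.    -0.911  0.412]
 [-0.     0.412  0.911]
 [-1.     0.    -0.   ]]
```

Call:
{"fn": "move_arm", "kwargs": {"commands": [0.78, -0.75, 0.25, 0, 0, 0.275, -1, 0.78, -0.75, 0.25, 0, 0, 0.275, -1, 0.78, -0.75, 0.25, 0, 0, 0.275, -1, 0.78, -0.75, 0.25, 0, 0, 0.275, -1, 0.78, -0.75, 0.25, 0, 0, 0.275, -1, 0.78, -0.75, 0.25, 0, 0, 0.275, -1, 0, 0, 0, 0, 0, 0, -1, 0, 0, 0, 0, 0, 0, -1], "newtons": 30}}

```text
t: 3.15
tool_pos: [0.4455, 0.3888, 0.2908]
tcp_rot: [-0.448, 0.547, 0.448, 0.547]
contact_force: [0.7, 0.0, -0.1]
opening: 0.0869
```

Run:
```python
from h import *
s=readout.state();print(s['t'],s['tool_pos'],s['tcp_rot'])
p=cams.read_camera('wrist');save(p,'c.png')
for t in('red_mid','red_bail'): print(cams.look_for(t,p)[:2])
tt=proj(p,[[.4471,.3888,.151],[.4462,.3949,.085]]);print(tt)
```

```text
3.15 [0.44550041 0.38883287 0.290788  ] [-0.4481908   0.54661971  0.44849189  0.54697982]
[{'location': [324.0, 215.9], 'confidence': 0.85}]
[]
[[314.94747022 238.27827769]
 [321.08550842 217.62604568]]
```

View pics/c.png

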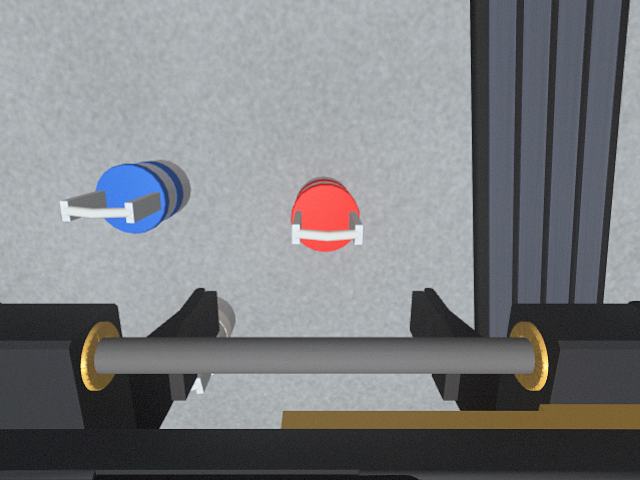

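The wrist view shows the red canister with bail ends at (296,234) and (359,234), parallel to the jaws; lid centre about (325,216).

Run:
```python
from h import *
p=cams.read_camera('wrist')
a=atz(p,(296,234),.147);b=atz(p,(359,234),.147);print(a,b,(a+b)/2,np.linalg.norm(a-b),np.degrees(np.arctan2(-(b-a)[0],(b-a)[1])))
print(atz(p,(325.5,217.5),.085),atz(p,(327.5,236),.149))
```

```text
[0.43974929 0.37604731 0.147     ] [0.44921117 0.42418288 0.147     ] [0.44448023 0.4001151  0.147     ] 0.04905670834797568 -11.12069156527338
[0.44463518 0.40014033 0.085     ] [0.44553389 0.39986009 0.149     ]
```

Call:
{"fn": "move_arm", "kwargs": {"commands": [0, 0.26, 0, 0, 0, 0, -1, 0, 0, -0.9, 0, 0, 0, -1, 0, 0, -0.9, 0, 0, 0, -1, 0, 0, -0.9, 0, 0, 0, -1, 0, 0, -0.9, 0, 0, 0, -1, 0, 0, -0.6, 0, 0, 0, -1, 0, 0, -0.2, 0, 0, 0, -1, 0, 0, 0, 0, 0, 0, 0, 0, 0, 0, 0, 0, 0, 1, 0, 0, 0, 0, 0, 0, 1, 0, 0, 0, 0, 0, 0, 1, 0, 0, 0, 0, 0, 0, 1]}}

```text
t: 4.55
tool_pos: [0.4454, 0.4001, 0.1158]
tcp_rot: [-0.449, 0.546, 0.449, 0.547]
contact_force: [-0.7, -1.3, 5.7]
opening: 0.0559
```

Call:
{"fn": "move_arm", "kwargs": {"commands": [0, 0, 0, 0, 0, 0, 1, 0, 0, 0, 0, 0, 0, 1, 0, 0, 0.1, 0, 0, 0, 1, 0, 0, 0.2, 0, 0, 0, 1, 0, 0, 0.3, 0, 0, 0, 1, 0, 0, 0.3, 0, 0, 0, 1, 0, 0, 0, 0, 0, 0, 1, 0, 0, 0, 0, 0, 0, 1]}}

```text
t: 5.35
tool_pos: [0.4451, 0.4001, 0.1513]
tcp_rot: [-0.449, 0.546, 0.449, 0.547]
contact_force: [-0.4, 1.0, -4.6]
opening: 0.0555
```

Run:
```python
from h import *
s=readout.state();print(s['t'],s['tool_pos'],s['contact_force'],s['opening'])
p=cams.read_camera('side');w=cams.read_camera('wrist')
out=np.hstack([cv2.resize(p['img'][130:280,150:350],(400,300)),cv2.resize(w['img'],(400,300))])
cv2.imwrite('pics/d.png',out[:,:,::-1])
```

```text
5.35 [0.44514048 0.40010818 0.15130012] [-0.35472736  1.02066057 -4.64620291] 0.05550508014553537
```

View pics/d.png

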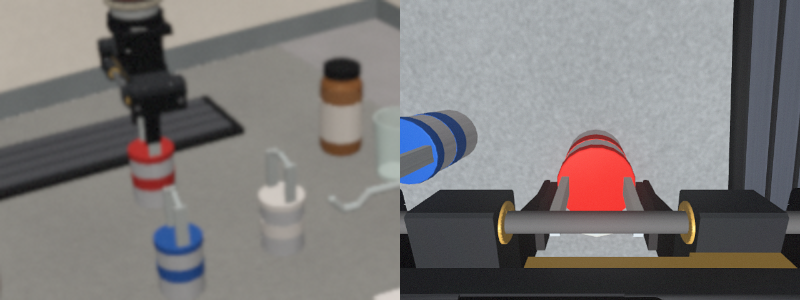

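Call:
{"fn": "move_arm", "kwargs": {"commands": [0, 0, 0.5, 0, 0, 0, 1, 0, 0, 0.8, 0, 0, 0, 1, 0, 0, 0.8, 0, 0, 0, 1, 0, 0, 0.8, 0, 0, 0, 1, 0, 0, 0.6, 0, 0, 0, 1, 0, 0, 0.3, 0, 0, 0, 1]}}

```text
t: 6.05
tool_pos: [0.4454, 0.4003, 0.3049]
tcp_rot: [-0.449, 0.545, 0.449, 0.547]
contact_force: [1.3, -0.1, -5.1]
opening: 0.056
```

Call:
{"fn": "move_arm", "kwargs": {"commands": [-0.06, -0.3, 0, 0, 0, 0.025, 1, -0.06, -0.6, 0, 0, 0, 0.025, 1, -0.06, -0.8, 0, 0, 0, 0.025, 1, -0.06, -0.9, 0, 0, 0, 0.025, 1, -0.06, -0.9, 0, 0, 0, 0.025, 1, -0.06, -0.9, 0, 0, 0, 0.025, 1, -0.06, -0.9, 0, 0, 0, 0.025, 1, -0.06, -0.9, 0, 0, 0, 0.025, 1, -0.06, -0.9, 0, 0, 0, 0.025, 1, -0.06, -0.9, 0, 0, 0, 0.025, 1, -0.06, -0.8, 0, 0, 0, 0.025, 1, -0.06, -0.7, 0, 0, 0, 0.025, 1]}}

```text
t: 7.25
tool_pos: [0.4142, 0.018, 0.3001]
tcp_rot: [-0.46, 0.538, 0.461, 0.536]
contact_force: [0.5, -0.2, -4.3]
opening: 0.0557
```

Call:
{"fn": "move_arm", "kwargs": {"commands": [-0.05, -0.4, 0, 0, 0, 0, 1, 0, -0.28, 0, 0, 0, 0, 1, 0, 0, -0.5, 0, 0, 0, 1, 0, 0, -0.7, 0, 0, 0, 1, 0, 0, -0.5, 0, 0, 0, 1, 0, 0, -0.3, 0, 0, 0, 1, 0, 0, 0, 0, 0, 0, 1, 0, 0, 0, 0, 0, 0, 1]}}

```text
t: 8.05
tool_pos: [0.4141, -0.0073, 0.2228]
tcp_rot: [-0.461, 0.537, 0.461, 0.537]
contact_force: [0.5, -0.1, -3.9]
opening: 0.0556
```

Run:
```python
from h import *
s=readout.state();print(s['t'],s['tool_pos'],s['contact_force'],s['opening'],s['tcp_rot'])
p=cams.read_camera('side');t=cams.read_camera('top')
for n in('red_canister','hook'):
  for k in(p,t): print(n,[(r['location'],r['confidence']) for r in cams.look_for(n,k)[:1]])
out=np.hstack([cv2.resize(p['img'][170:300,260:400],(420,390),interpolation=2),cv2.resize(t['img'][180:310,290:410],(360,390),interpolation=2)])
cv2.imwrite('pics/e.png',out[:,:,::-1])
print(proj(p,[[.4879,-.0188,.22],[.4662,-.0155,.236]]),proj(t,[[.4662,-.0155,.236]]))
```

```text
8.05 [ 0.41405676 -0.0072743   0.22278629] [ 0.53501922 -0.05905629 -3.88986791] 0.05561120842365378 [-0.4605217   0.5365736   0.46055419  0.53656162]
red_canister [([294.1, 263.0], 0.94)]
red_canister []
hook [([361.1, 224.5], 0.88)]
hook [([349.6, 198.4], 0.6)]
[[324.49476803 232.75348975]
 [315.68725608 228.88211061]] [[345.51329502 255.42007334]]
```

View pics/e.png

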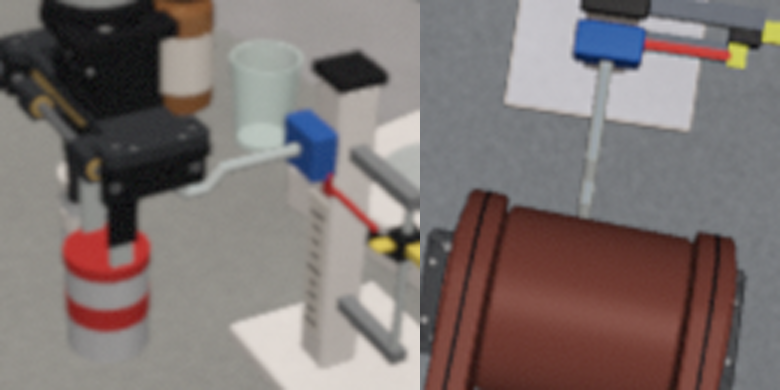

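Call:
{"fn": "move_arm", "kwargs": {"commands": [0.2, -0.03, 0, 0, 0, 0, 1, 0.35, -0.055, 0, 0, 0, 0, 1, 0.4, -0.06, 0, 0, 0, 0, 1, 0.4, -0.06, 0, 0, 0, 0, 1, 0.3, -0.045, 0, 0, 0, 0, 1, 0.2, -0.03, 0, 0, 0, 0, 1, 0, 0, 0, 0, 0, 0, 1, 0, 0, -0.2, 0, 0, 0, 1, 0, 0, -0.2, 0, 0, 0, 1, 0, 0, -0.1, 0, 0, 0, 1, 0, 0, 0, 0, 0, 0, 1]}}

```text
t: 9.45
tool_pos: [0.4869, -0.0183, 0.2012]
tcp_rot: [-0.46, 0.537, 0.461, 0.536]
contact_force: [-0.7, 0.1, -4.5]
opening: 0.0558
```

Run:
```python
from h import *
s=readout.state();print(s['t'],s['tool_pos'],s['contact_force'],s['opening'])
p=cams.read_camera('side');w=cams.read_camera('wrist')
out=np.hstack([cv2.resize(p['img'][170:300,260:400],(420,390),interpolation=2),cv2.resize(w['img'][90:480,140:500],(360,390),interpolation=2)])
cv2.imwrite('pics/f.png',out[:,:,::-1])
```

```text
9.45 [ 0.48689133 -0.01831672  0.20122748] [-0.67106577  0.08934048 -4.4988688 ] 0.05582021824728212
```

View pics/f.png

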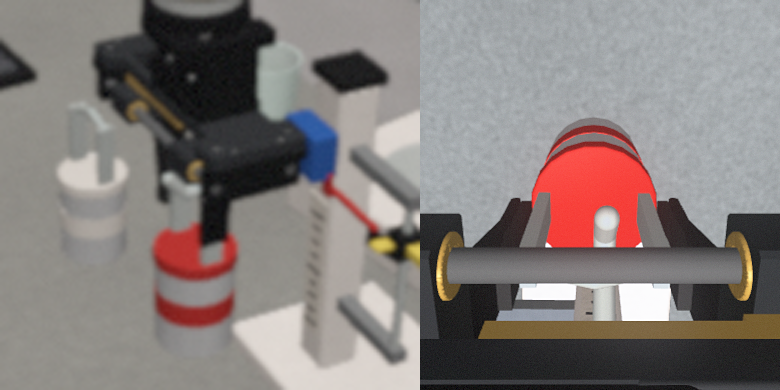

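Call:
{"fn": "move_arm", "kwargs": {"commands": [0, 0, -0.1, 0, 0, 0, 1, 0, 0, -0.1, 0, 0, 0, 1, 0, 0, -0.1, 0, 0, 0, 1, 0, 0, -0.1, 0, 0, 0, 1, 0, 0, -0.1, 0, 0, 0, 1, 0, 0, -0.1, 0, 0, 0, 1, 0, 0, 0, 0, 0, 0, 1, 0, 0, 0, 0, 0, 0, 1]}}

```text
t: 10.35
tool_pos: [0.4879, -0.0185, 0.1785]
tcp_rot: [-0.46, 0.537, 0.461, 0.537]
contact_force: [-0.1, 0.6, -3.1]
opening: 0.056
```

Call:
{"fn": "move_arm", "kwargs": {"commands": [0, 0, -0.1, 0, 0, 0, 1, 0, 0, -0.1, 0, 0, 0, 1, 0, 0, -0.1, 0, 0, 0, 1, 0, 0, -0.1, 0, 0, 0, 1, 0, 0, 0, 0, 0, 0, 1, 0, 0, 0, 0, 0, 0, 1]}}

```text
t: 10.95
tool_pos: [0.488, -0.0185, 0.1626]
tcp_rot: [-0.46, 0.537, 0.461, 0.537]
contact_force: [-0.7, 1.4, 0.7]
opening: 0.0558
```

Run:
```python
from h import *
for i in range(6):
    s=readout.state();print(s['t'],s['tool_pos'][2],s['contact_force']);cams.read_camera('side')
```

```text
10.95 0.1625932875830345 [-0.67430905  1.40257568  0.67835181]
11.0 0.1626652808098036 [0.25978367 1.22596144 0.05656353]
11.05 0.1626954160383118 [-0.14489559  1.06298369  0.03547734]
11.1 0.16271060481566404 [ 0.40582174  1.66257429 -0.4951799 ]
11.15 0.16269322704368896 [0.56725638 2.38200318 0.11165307]
11.2 0.16266505831257655 [ 0.54277738  1.87606804 -0.0766319 ]
```

Call:
{"fn": "move_arm", "kwargs": {"commands": [0, 0, 0, 0, 0, 0, 0.2, 0, 0, 0, 0, 0, 0, 0, 0, 0, 0, 0, 0, 0, -0.5, 0, 0, 0, 0, 0, 0, -1, 0, 0, 0, 0, 0, 0, -1, 0, 0, 0, 0, 0, 0, -1, 0, 0, 0, 0, 0, 0, -1]}}

```text
t: 11.95
tool_pos: [0.488, -0.0187, 0.1626]
tcp_rot: [-0.461, 0.537, 0.46, 0.537]
contact_force: [-0.3, -0.2, -0.7]
opening: 0.0843
```

Call:
{"fn": "move_arm", "kwargs": {"commands": [0, 0, 0.2, 0, 0, 0, -1, 0, 0, 0.5, 0, 0, 0, -1, 0, 0, 0.8, 0, 0, 0, -1, 0, 0, 1, 0, 0, 0, -1, 0, 0, 1, 0, 0, 0, -1, 0, 0, 0.5, 0, 0, 0, -1, 0, 0, 0, 0, 0, 0, 0]}}

```text
t: 12.65
tool_pos: [0.4898, -0.0189, 0.3273]
tcp_rot: [-0.463, 0.535, 0.458, 0.538]
contact_force: [1.4, -0.4, -0.4]
opening: 0.0843
```

Run:
```python
from h import *
s=readout.state();print(s['t'],s['tool_pos'],s['contact_force'],s['opening'])
p=cams.read_camera('side')
cv2.imwrite('pics/g.png',cv2.resize(p['img'][170:320,280:440],(800,750),interpolation=2)[:600,:,::-1])
```

```text
12.65 [ 0.48977186 -0.01890242  0.32734001] [ 1.38984528 -0.40674742 -0.42328667] 0.0842775246019727
```

View pics/g.png

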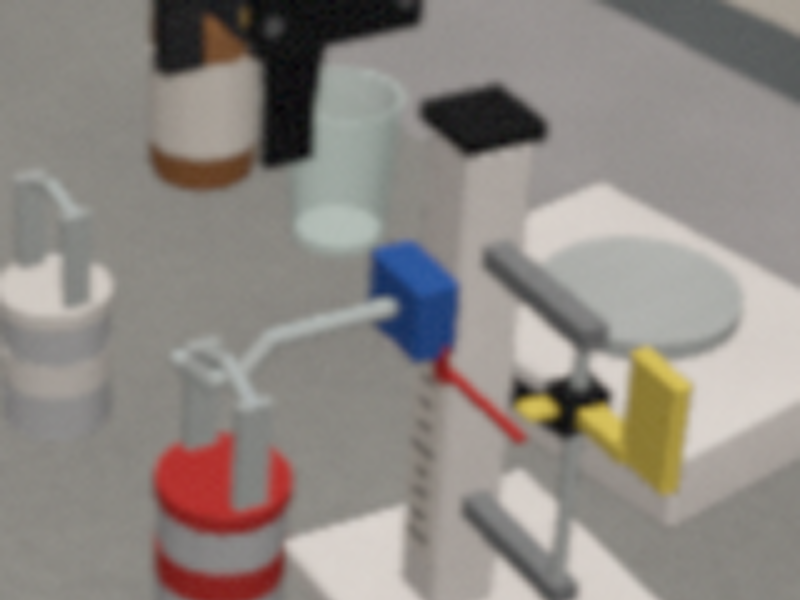

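The canister hangs on the hook. The pointer end is at crop (523,438) and the marker blade tip at (518,407), still above it.

```bash
cat >> h.py <<'E'
S0=np.array([.6164,-.0385,-.1519])
def sc(l): c,n=np.cos(S0[2]),np.sin(S0[2]);return np.array([S0[0]+c*l[0]-n*l[1],S0[1]+n*l[0]+c*l[1],l[2]])
def zat(p,uv,x,y):
    "height on the scale-frame vertical (x,y) best matching the pixel row"
    zs=np.linspace(.08,.32,1201);P=proj(p,[sc((x,y,z)) for z in zs]);d=np.linalg.norm(P-np.array(uv),axis=1);i=d.argmin();return zs[i].round(4),d[i].round(2)
E
python3 - <<'E'
from h import *
p=cams.read_camera('side')
f=lambda u,v:(280+u/5,170+v/5)
print('ptr',zat(p,f(523,438),-.022,-.083),'line',zat(p,f(516,406),-.022,-.088))
print('fin top near/far',zat(p,f(690,388),-.005,-.164),zat(p,f(635,350),-.005,-.130),zat(p,f(682,492),-.005,-.164))
print('fin',sc((0,-.147,.2)))
for k in cams.look_for('pointer',p)[:2]+cams.look_for('marker_line',p)[:2]+cams.look_for('marker_fin',p)[:2]: print(k)
c=readout.state();print(c['t'],c['tool_pos'],c['contact_force'])
E
```

```text
ptr (np.float64(0.1716), np.float64(0.23)) line (np.float64(0.1908), np.float64(3.16))
fin top near/far (np.float64(0.2424), np.float64(2.15)) (np.float64(0.2408), np.float64(0.85)) (np.float64(0.19), np.float64(3.45))
fin [ 0.59415647 -0.18380735  0.2       ]
{'location': [361.0, 233.8], 'confidence': 0.6}
{'location': [409.1, 251.8], 'confidence': 0.95}
{'location': [408.6, 252.1], 'confidence': 0.72}
12.9 [ 0.48714561 -0.01840677  0.32067911] [-0.1971237   0.05277811 -0.22699656]
```

Call:
{"fn": "move_arm", "kwargs": {"commands": [0.3, -0.69, 0, 0, 0, 0, 1, 0.4, -0.69, 0, 0, 0, 0, 1, 0.5, -0.69, 0, 0, 0, 0, 1, 0.5, -0.69, 0, 0, 0, 0, 1, 0.5, -0.69, 0, 0, 0, 0, 1, 0.48, -0.69, 0, 0, 0, 0, 1, 0, 0, 0, 0, 0, 0, 1, 0, 0, 0, 0, 0, 0, 1, 0, 0, -0.7, 0, 0, 0, 1, 0, 0, -0.5, 0, 0, 0, 1, 0, 0, -0.3, 0, 0, 0, 1, 0, 0, 0, 0, 0, 0, 1]}}

```text
t: 14.1
tool_pos: [0.5937, -0.1827, 0.2601]
tcp_rot: [-0.459, 0.537, 0.462, 0.536]
contact_force: [-0.2, 0.1, 0.2]
opening: -0.0
```

Run:
```python
from h import *
s=readout.state();print(s['t'],s['tool_pos'],s['contact_force'],s['opening'])
p=cams.read_camera('side');t=cams.read_camera('top')
cv2.imwrite('pics/i.png',np.hstack([cv2.resize(p['img'][170:320,300:440],(560,600),interpolation=2),cv2.resize(t['img'][150:250,380:440],(240,400),interpolation=2)[:,:] if 0 else np.zeros((600,1,3),np.uint8)])[:,:,::-1])
```

```text
14.1 [ 0.59372338 -0.18271365  0.26014854] [-0.1903168   0.10960747  0.16055888] -4.439798075291405e-05
```

View pics/i.png

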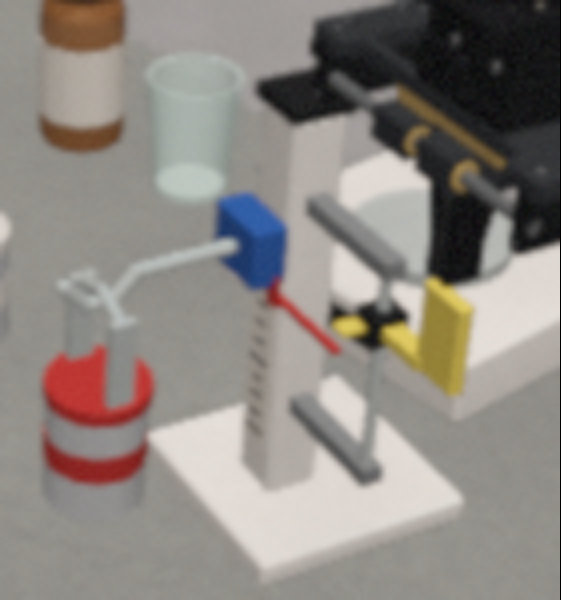

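Call:
{"fn": "move_arm", "kwargs": {"commands": [0, 0, -0.15, 0, 0, 0, 1, 0, 0, -0.15, 0, 0, 0, 1, 0, 0, -0.1, 0, 0, 0, 1, 0, 0, -0.1, 0, 0, 0, 1, 0, 0, -0.1, 0, 0, 0, 1, 0, 0, -0.07, 0, 0, 0, 1, 0, 0, 0, 0, 0, 0, 1, 0, 0, 0, 0, 0, 0, 1]}}

```text
t: 15.0
tool_pos: [0.5949, -0.1841, 0.2353]
tcp_rot: [-0.46, 0.537, 0.461, 0.536]
contact_force: [-0.6, 0.2, -0.1]
opening: 0.0003
```

Run:
```python
from h import *
s=readout.state();print(s['t'],s['tool_pos'],s['contact_force'],s['opening'])
p=cams.read_camera('side')
cv2.imwrite('pics/j.png',cv2.resize(p['img'][230:290,350:430],(800,600),interpolation=2)[:,:,::-1])
for z in(.168,.17,.172,.174):print(z,((proj(p,[sc((-.022,-.083,z)),sc((-.022,-.088,z)),sc((-.005,-.164,z+.052)),sc((-.005,-.13,z+.052))])-[350,230])*10).round().tolist())
```

```text
15.0 [ 0.59491086 -0.18409482  0.2352602 ] [-0.60432505  0.19140195 -0.13021784] 0.000250517095442693
0.168 [[342.0, 289.0], [355.0, 300.0], [646.0, 263.0], [551.0, 181.0]]
0.17 [[343.0, 281.0], [356.0, 293.0], [647.0, 255.0], [552.0, 173.0]]
0.172 [[344.0, 274.0], [356.0, 285.0], [648.0, 247.0], [553.0, 165.0]]
0.174 [[345.0, 267.0], [357.0, 278.0], [650.0, 239.0], [554.0, 157.0]]
```

View pics/j.png

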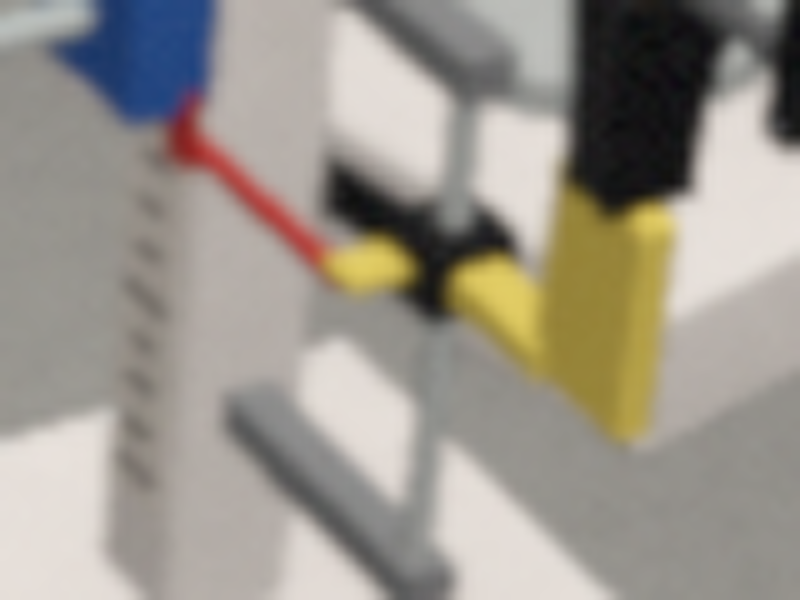

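Call:
{"fn": "move_arm", "kwargs": {"commands": [0, 0, -0.06, 0, 0, 0, 1, 0, 0, -0.05, 0, 0, 0, 1, 0, 0, 0, 0, 0, 0, 1, 0, 0, 0, 0, 0, 0, 1]}}

```text
t: 15.45
tool_pos: [0.5951, -0.1841, 0.231]
tcp_rot: [-0.46, 0.537, 0.461, 0.537]
contact_force: [-0.2, -0.9, -0.4]
opening: 0.0005
```

Run:
```python
from h import *
s=readout.state();print(s['t'],s['tool_pos'],s['contact_force'],s['opening'])
p=cams.read_camera('side')
cv2.imwrite('pics/k.png',cv2.resize(p['img'][230:290,350:430],(800,600),interpolation=2)[:,:,::-1])
```

```text
15.45 [ 0.59512832 -0.18412145  0.23102143] [-0.21868033 -0.86004986 -0.43226921] 0.0004835869922958628
```

View pics/k.png

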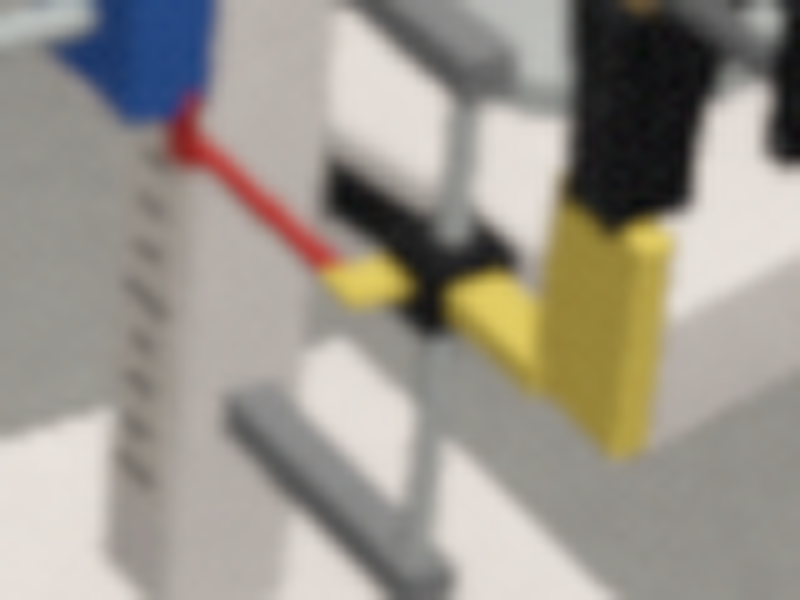

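Run:
```python
from h import *
p=cams.read_camera('side');np.set_printoptions(suppress=True,precision=1)
C=p['img'].astype(int);h=cv2.cvtColor(p['img'],cv2.COLOR_RGB2HSV)
Y=(abs(h[...,0].astype(int)-28)<6)&(h[...,1]>110);Y[:, :375]=0;Y[:,425:]=0;Y[:235]=0;Y[290:]=0
ys,xs=np.nonzero(Y);print('yellow low',ys.max(),xs[ys==ys.max()],'right',xs.max(),ys[xs==xs.max()],'left',xs.min(),ys[xs==xs.min()])
R=((h[...,0]<6)|(h[...,0]>174))&(h[...,1]>110);R[:, :365]=0;R[:,390:]=0;R[:235]=0;R[265:]=0
ys,xs=np.nonzero(R);print('red right',xs.max(),ys[xs==xs.max()],np.c_[xs,ys][::4].tolist())
k=np.polyfit(xs[xs>371],ys[xs>371],1);print('red line',k)
for z in(.167,.169,.171,.173,.175):
    P=proj(p,[sc(v) for v in[(-.022,-.045,z),(-.022,-.083,z),(-.005,-.164,z-.004),(.005,-.164,z-.004),(.005,-.164,z+.052),(-.022,-.088,z),(-.026,-.088,z)]])
    print(z,P.tolist(),'line@ptr',np.polyval(k,P[1,0]),'line@mid',np.polyval(k,P[0,0]))
```

```text
yellow low 274 [410 411 412 413] right 416 [254 255] left 383 [258]
red right 382 [255] [[368, 242], [369, 243], [370, 244], [370, 245], [371, 246], [373, 248], [375, 250], [377, 251], [379, 252], [379, 254], [381, 255]]
red line [  0.9 -90.9]
0.167 [[375.03741876697876, 250.70076853788316], [384.20236209181735, 259.2340019551747], [411.5263186694018, 278.16710244737396], [415.2931375644679, 276.89462344924584], [418.4288143373025, 255.43079135547114], [385.4406518275985, 260.3873617481526], [383.94243535238354, 260.85077166263227]] line@ptr 257.70634912536565 line@mid 249.39103144780813
0.169 [[375.10059382109006, 249.97576912821583], [384.27631764658224, 258.499901867632], [411.63252828037076, 277.42031924866376], [415.4026961260611, 276.149500947173], [418.5434409265447, 254.64069516748197], [385.51610388978935, 259.6520772861523], [384.0165473719229, 260.1148291411506]] line@ptr 257.7734487145386 line@mid 249.4483499303795
0.171 [[375.1638656934995, 249.24938289539313], [384.3503892570993, 257.76435102694336], [411.7389122244505, 276.6719669969998], [415.5124327925964, 275.402821
[... 182 characters left out ...]
81877
0.173 [[375.22723449605263, 248.52160697938848], [384.4245770630977, 257.02734630014487], [411.84547072917826, 275.922042002014], [415.622347789493, 274.65458237774203], [418.77324605312464, 253.0555189813614], [385.6673645767535, 258.1771269829192], [384.16512318474497, 258.6385494406778]] line@ptr 257.9079639104672 line@mid 249.56325052560305
0.175 [[375.2907003400175, 247.79243851778068], [384.49888120360794, 256.2888845509903], [411.9522040210403, 275.1705405679872], [415.7324413410443, 273.90477904570895], [418.8884249597585, 252.26043147958026], [385.74317348872273, 257.43745479668087], [384.23958726548966, 257.898205876855]] line@ptr 257.9753797701405 line@mid 249.62083284068535
```

Call:
{"fn": "move_arm", "kwargs": {"commands": [0, 0, -0.04, 0, 0, 0, 1, 0, 0, 0, 0, 0, 0, 1, 0, 0, 0, 0, 0, 0, 1, 0, 0, 0.3, 0, 0, 0, 1, 0, 0, 0.7, 0, 0, 0, 1, 0, 0, 0.7, 0, 0, 0, 1, 0, 0, 0.5, 0, 0, 0, 1, 0, 0, 0, 0, 0, 0, 1]}}

```text
t: 16.35
tool_pos: [0.5968, -0.1849, 0.3227]
tcp_rot: [-0.463, 0.535, 0.458, 0.538]
contact_force: [-0.0, -0.1, 0.9]
opening: 0.0006
```

Run:
```python
from h import *
s=readout.state();print(s['t'],s['tool_pos'],s['contact_force'])
P=[cams.read_camera('side') for i in range(6)]
im=np.mean([p['img'].astype(float) for p in P],0).astype(np.uint8)
cv2.imwrite('pics/l.png',cv2.resize(im[230:290,350:430],(800,600),interpolation=2)[:,:,::-1])
```

```text
16.35 [ 0.59682452 -0.18485845  0.32271458] [-0.00544372 -0.11954245  0.94331451]
```

View pics/l.png

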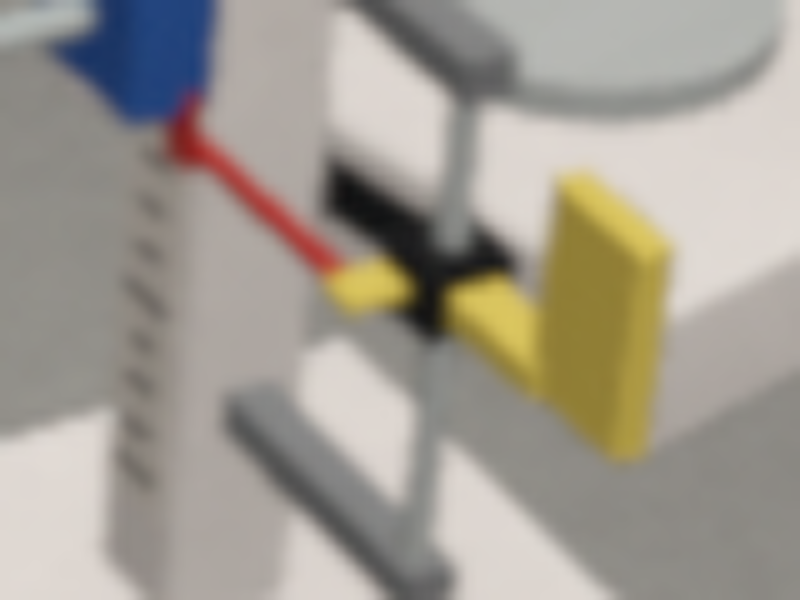

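Call:
{"fn": "move_arm", "kwargs": {"commands": [0, 0, 0, 0, 0, 0, 1, 0, 0, 0, 0, 0, 0, 1, -0.46, 0.69, 0, 0, 0, 0, 0, -0.46, 0.69, 0, 0, 0, 0, -1, -0.46, 0.69, 0, 0, 0, 0, -1, -0.46, 0.69, 0, 0, 0, 0, -1, -0.46, 0.69, 0, 0, 0, 0, -1, -0.38, 0.69, 0, 0, 0, 0, -1, 0, 0, 0, 0, 0, 0, -1, 0, 0, 0, 0, 0, 0, -1, 0, 0, 0, 0, 0, 0, -1, 0, 0, 0, 0, 0, 0, -1]}}

```text
t: 17.85
tool_pos: [0.4884, -0.0194, 0.3176]
tcp_rot: [-0.46, 0.537, 0.46, 0.537]
contact_force: [-0.5, -0.2, 0.8]
opening: 0.0726
```

Run:
```python
from h import *
s=readout.state();print(s['t'],s['tool_pos'],s['contact_force'],s['opening'])
p=cams.read_camera('side');w=cams.read_camera('wrist')
for t in('red_canister','red_bail'): print(cams.look_for(t,w)[:1],cams.look_for(t,p)[:1])
out=np.hstack([cv2.resize(p['img'][170:300,260:400],(420,390),interpolation=2),cv2.resize(w['img'][90:480,140:500],(360,390),interpolation=2)])
cv2.imwrite('pics/m.png',out[:,:,::-1])
```

```text
17.85 [ 0.48838829 -0.01940309  0.31756254] [-0.48571955 -0.16422024  0.82526204] 0.07264144338036636
[{'location': [313.1, 225.0], 'confidence': 0.94}] [{'location': [324.7, 273.8], 'confidence': 0.83}]
[{'location': [314.8, 224.5], 'confidence': 0.87}] [{'location': [321.6, 273.8], 'confidence': 0.73}]
```

View pics/m.png

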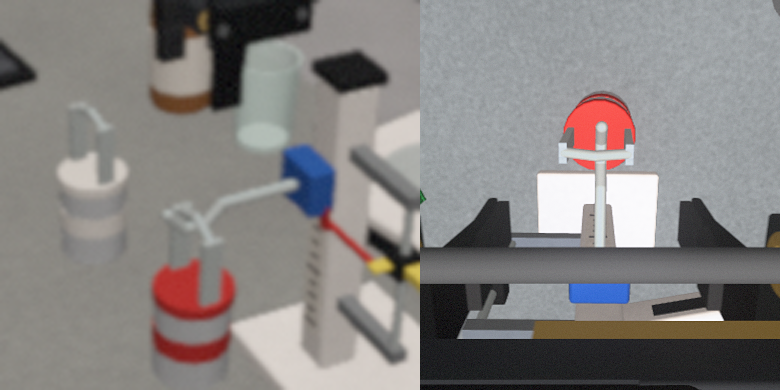

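Call:
{"fn": "move_arm", "kwargs": {"commands": [0, 0.03, 0, 0, 0, 0, -1, 0, 0, 0, 0, 0, 0, -1, 0, 0, -0.7, 0, 0, 0, -1, 0, 0, -0.9, 0, 0, 0, -1, 0, 0, -0.9, 0, 0, 0, -1, 0, 0, -0.8, 0, 0, 0, -1, 0, 0, -0.4, 0, 0, 0, -1, 0, 0, -0.17, 0, 0, 0, -1, 0, 0, 0, 0, 0, 0, 0, 0, 0, 0, 0, 0, 0, 1, 0, 0, 0, 0, 0, 0, 1, 0, 0, 0, 0, 0, 0, 1]}}

```text
t: 19.35
tool_pos: [0.4888, -0.0175, 0.1642]
tcp_rot: [-0.461, 0.536, 0.46, 0.537]
contact_force: [-0.2, -0.6, -1.1]
opening: 0.0628
```

Call:
{"fn": "move_arm", "kwargs": {"commands": [0, 0, 0, 0, 0, 0, 1, 0, 0, 0, 0, 0, 0, 1, 0, 0, 0.1, 0, 0, 0, 1, 0, 0, 0.15, 0, 0, 0, 1, 0, 0, 0.2, 0, 0, 0, 1, 0, 0, 0.25, 0, 0, 0, 1, 0, 0, 0.25, 0, 0, 0, 1, 0, 0, 0.25, 0, 0, 0, 1, 0, 0, 0.2, 0, 0, 0, 1, 0, 0, 0, 0, 0, 0, 1]}}

```text
t: 20.35
tool_pos: [0.4888, -0.0176, 0.2206]
tcp_rot: [-0.461, 0.536, 0.46, 0.537]
contact_force: [0.3, -0.3, -3.5]
opening: 0.0568
```

Call:
{"fn": "move_arm", "kwargs": {"commands": [0, 0, 0.08, 0, 0, 0, 1, 0, 0, 0, 0, 0, 0, 1, -0.2, 0.03, 0, 0, 0, 0, 1, -0.35, 0.055, 0, 0, 0, 0, 1, -0.4, 0.06, 0, 0, 0, 0, 1, -0.4, 0.06, 0, 0, 0, 0, 1, -0.4, 0.06, 0, 0, 0, 0, 1, -0.3, 0.04, 0, 0, 0, 0, 1, 0, 0, 0, 0, 0, 0, 1]}}

```text
t: 21.25
tool_pos: [0.4042, -0.0048, 0.2215]
tcp_rot: [-0.46, 0.537, 0.461, 0.536]
contact_force: [1.3, 0.9, -5.1]
opening: 0.056
```

Run:
```python
from h import *
s=readout.state();print(s['t'],s['tool_pos'],s['contact_force'],s['opening'])
p=cams.read_camera('side');t=cams.read_camera('top')
for n in('red_canister','hook','tray'):
  r=cams.masks_of(n,p)
  if r: m=r[0]['pixels'];ys,xs=np.nonzero(m);print(n,r[0]['confidence'],r[0]['location'],xs.min(),xs.max(),ys.min(),ys.max())
z=s['tool_pos'];u=z[2]-.1158
print('pred canister mid,bottom,bail',proj(p,[[z[0],z[1],u+.075],[z[0],z[1],u],[z[0],z[1],u+.151]]))
# axis tilt: centroid columns of red/steel body rows
C=cv2.cvtColor(p['img'],cv2.COLOR_RGB2HSV);R=((C[...,0]<6)|(C[...,0]>174))&(C[...,1]>120);R[:,:270]=0;R[:,330:]=0
for y in range(230,290,4):
    xs=np.nonzero(R[y])[0]
    if len(xs): print(y,xs.min(),xs.max())
```

```text
21.25 [ 0.40419557 -0.00475373  0.2214957 ] [ 1.28147097  0.91110883 -5.0578574 ] 0.05599724561065877
red_canister 0.87 [286.5, 265.7] 275 304 232 291
hook 0.79 [360.3, 222.4] 318 384 207 246
tray 0.71 [430.1, 389.1] 372 485 341 439
pred canister mid,bottom,bail [[289.56659312 256.87541861]
 [290.28290868 284.05513919]
 [288.81568288 227.15254234]]
246 290 291
250 277 303
254 276 304
258 277 303
262 279 301
274 278 302
278 280 300
```

Call:
{"fn": "move_arm", "kwargs": {"commands": [0.1, -0.4, 0, 0, 0, 0, 1, 0.2, -0.7, 0, 0, 0, 0, 1, 0.25, -0.85, 0, 0, 0, 0, 1, 0.25, -0.85, 0, 0, 0, 0, 1, 0.25, -0.9, 0, 0, 0, 0, 1, 0.25, -0.9, 0, 0, 0, 0, 1, 0.25, -0.9, 0, 0, 0, 0, 1, 0.25, -0.9, 0, 0, 0, 0, 1, 0.25, -0.85, 0, 0, 0, 0, 1, 0.25, -0.75, 0, 0, 0, 0, 1, 0.2, -0.45, 0, 0, 0, 0, 1, 0, -0.2, 0, 0, 0, 0, 1]}}

```text
t: 22.7
tool_pos: [0.5066, -0.3532, 0.221]
tcp_rot: [-0.46, 0.537, 0.46, 0.537]
contact_force: [-0.3, 0.4, -3.5]
opening: 0.0566
```

Call:
{"fn": "move_arm", "kwargs": {"commands": [0, 0, -0.3, 0, 0, 0, 1, 0, 0, -0.5, 0, 0, 0, 1, 0, 0, -0.6, 0, 0, 0, 1, 0, 0, -0.5, 0, 0, 0, 1, 0, 0, -0.25, 0, 0, 0, 1, 0, 0, -0.1, 0, 0, 0, 1, 0, 0, 0, 0, 0, 0, 1, 0, 0, 0, 0, 0, 0, 1]}}

```text
t: 23.5
tool_pos: [0.5066, -0.3515, 0.1334]
tcp_rot: [-0.461, 0.536, 0.46, 0.537]
contact_force: [0.1, 0.0, -3.9]
opening: 0.0566
```

Run:
```python
from h import *
s=readout.state();print(s['t'],s['tool_pos'],s['contact_force'],s['opening'])
p=cams.read_camera('side')
r=cams.masks_of('red_canister',p)[0];ys,xs=np.nonzero(r['pixels']);print(r['location'],xs.min(),xs.max(),ys.min(),ys.max())
z=s['tool_pos']
print(proj(p,[[z[0],z[1],.085],[z[0],z[1],.01]]),proj(p,[[.504,-.351,.005]]))
```

```text
23.5 [ 0.50663977 -0.3514745   0.13337204] [ 5.46402351e-02  3.67794913e-03 -3.88939446e+00] 0.056631841819811714
[430.3, 367.9] 411 450 326 396
[[432.12155959 362.22650216]
 [426.8611988  387.72815666]] [[425.46056237 389.80211215]]
```

Over the tray centre, with about 11 mm to go.

Call:
{"fn": "move_arm", "kwargs": {"commands": [0, 0, -0.1, 0, 0, 0, 1, 0, 0, -0.05, 0, 0, 0, 1, 0, 0, -0.05, 0, 0, 0, 1, 0, 0, -0.04, 0, 0, 0, 1, 0, 0, 0, 0, 0, 0, 1, 0, 0, 0, 0, 0, 0, 1]}}

```text
t: 24.2
tool_pos: [0.5064, -0.3512, 0.1232]
tcp_rot: [-0.461, 0.536, 0.46, 0.537]
contact_force: [-0.8, 2.3, 2.6]
opening: 0.0564
```

Call:
{"fn": "move_arm", "kwargs": {"commands": [0, 0, 0, 0, 0, 0, 0.2, 0, 0, 0, 0, 0, 0, 0, 0, 0, 0, 0, 0, 0, -0.5, 0, 0, 0, 0, 0, 0, -1, 0, 0, 0, 0, 0, 0, -1, 0, 0, 0, 0, 0, 0, -1, 0, 0, 0, 0, 0, 0, -1, 0, 0, 0.2, 0, 0, 0, -1, 0, 0, 0.6, 0, 0, 0, -1, 0, 0, 1, 0, 0, 0, -1, 0, 0, 1, 0, 0, 0, -1, 0, 0, 1, 0, 0, 0, -1]}}

```text
t: 25.4
tool_pos: [0.5058, -0.3511, 0.2768]
tcp_rot: [-0.461, 0.537, 0.46, 0.537]
contact_force: [1.8, 0.1, -0.5]
opening: 0.0872
```

Call:
{"fn": "move_arm", "kwargs": {"commands": [-0.8, 0, 0, 0, 0, 0, -1, -0.8, 0, 0, 0, 0, 0, -1, -0.8, 0, 0, 0, 0, 0, -1, 0, 0, 0, 0, 0, 0, -1, 0, 0, 0, 0, 0, 0, -1]}}

```text
t: 25.9
tool_pos: [0.41, -0.3515, 0.2755]
tcp_rot: [-0.461, 0.537, 0.459, 0.537]
contact_force: [0.7, -0.0, -0.8]
opening: 0.0868
```

Run:
```python
from h import *
s=readout.state();print(s['t'],s['tool_pos'],s['contact_force'],s['opening'])
p=cams.read_camera('side');t=cams.read_camera('top')
for n in('red_canister','hook','marker','blue_mid','white_mid'):
  for k,q in(('side',p),('top',t)):
    r=cams.masks_of(n,q)
    if r: ys,xs=np.nonzero(r[0]['pixels']);print(n,k,round(r[0]['confidence'],2),np.round(r[0]['location']),xs.min(),xs.max(),ys.min(),ys.max())
z=[.5064,-.3512]
print(proj(p,[[*z,.005],[*z,.09],[*z,.156]]),proj(t,[[*z,.09]]))
# upright check: silhouette of red lid/band columns
C=cv2.cvtColor(p['img'],cv2.COLOR_RGB2HSV);R=((C[...,0]<6)|(C[...,0]>174))&(C[...,1]>120)&(np.indices(R0:=C.shape[:2])[0]>320)
for y in range(330,400,6):
    xs=np.nonzero(R[y,395:465])[0]
    if len(xs): print(y,395+xs.min(),395+xs.max())
cv2.imwrite('pics/n.png',p['img'][:,:,::-1])
```

```text
25.9 [ 0.40997088 -0.35150744  0.27551529] [ 0.72782365 -0.02344049 -0.82493669] 0.08684597623826561
red_canister side 0.2 [429. 371.] 411 447 329 397
red_canister top 0.92 [490. 240.] 471 515 224 253
hook side 0.68 [358. 222.] 314 372 207 235
hook top 0.88 [350. 197.] 341 376 187 256
marker top 0.66 [416. 191.] 392 435 188 203
blue_mid side 0.93 [238. 258.] 227 252 223 280
blue_mid top 0.88 [239. 295.] 219 256 279 308
white_mid side 0.71 [290. 236.] 279 301 204 258
white_mid top 0.77 [232. 222.] 215 252 206 236
[[426.34721149 389.31826293]
 [432.30009107 360.41242401]
 [437.28374982 335.77190228]] [[495.85932543 237.61317583]]
348 429 434
354 417 437
360 416 446
366 417 445
372 426 439
378 414 417
384 418 440
```

```bash
python3 -c "
from h import *
print(hand_in())"
```

```text
the job is handed in; nothing more can be done
None
```

I hung the red canister on the hook by its bail and eased it down until the wrist force read about zero. It sank about 30 mm, which puts it at roughly 0.43 kg. I let go, pushed the marker down from above with closed fingers, and released it. Then I lifted the canister off and stood it in the green tray, and handed the job in at about 26 s. No verdict was reported.

**Last checks**
- **Canister:** it stands in the tray about where it was set down, near the centre and upright as far as the image shows. The gripper is open and clear of it. The side camera's network found it there with only 0.2 confidence, the top camera's with 0.92.
- **Hook:** it is empty and looks back at its unloaded height.
- **Bystanders:** the blue- and white-lidded canisters are where they were at the start.
- **Marker level:** the pointer measured about 170.6 mm high. For the marker line I got about 170 mm from the fingertip height and the fin's top corners, but about 173 mm from the fin's lower edge. All of these fall within the 4 mm allowed, but they disagree by about 3 mm.
- **Marker after lift-off:** only the top camera found the marker at the end; the side camera's network did not report it. I did not re-measure its height after the canister came off.

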